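# Hang the nail tin in the notch of the parts tote

### The job

Hang the small nail tin on the front of the wooden parts tote by its own strap hook, and let it drop fully home into the notch in the green slat so that it cannot slide along the rim, then let go of it. Work gently: lower the hook onto the rim and feel along it with a light touch (never more than about 35 N between the tin and the tote), and leave everything else on the bench alone.

Things in the scene. Friction and masses are not known exactly. Their poses are not given: they have to be found in the camera images.
- tin: Galvanized open nail tin, loose, about 0.3 kg, upright on the bench: cup 62 (x) x 72 (y) x 55 (z) mm, origin at the centre of its underside, z up. On its +x side a flat strap hook, 24 mm wide (y), 4 mm thick, rises, bends over towards +x and ends in a tongue pointing down. On top of the bend stands a red grip block. Hung up, the cup is outside the tote, before its front.
- tin_grip (a point): Point on the axis of the tin's red wooden grip block, tin frame x +40, y 0, z 131 mm. The block is 24 (x) x 20 (y) mm, from z = 99 to 149 mm. Taken here from above, the fingertips clear the rim when the hook is in the notch. Held across x it stays level; held across y it can pivot. Met by the rigid rim at 12 mm/s the tin strikes with about 25 N, so feel slowly. Axes as the tin's.
- tin_throat (a point): Middle of the underside of the hook's bend (tin frame x +44, y 0, z 95 mm): the surface that rests on the rim; the bend's top is 4 mm higher. The throat is 22 mm wide in x, from the strap's face at x = +33 to the tongue's at +55 mm. Axes as the tin's.
- tin_tongue (a point): Lower end of the hook's tongue (tin frame x +57, y 0, z 65 mm; tongue 4 mm thick, 24 mm wide), 30 mm below the throat: it must pass over the rim and goes down inside the tote. Axes as the tin's.
- tote: Open wooden parts tote fixed to the bench, 180 (x) x 340 (y) mm, origin at the centre of its underside, z up; its front faces its own -x (towards the robot). The front rim's mid-plane is at x = -82 mm, parallel to y. For y = -90 to +90 mm the rim is a green slat; beyond are brown cheeks 18 mm thick, 136 mm high. Behind the front rim the tote is empty for 100 mm.
- rim_mid (a point): Middle of the front rim's length, at the height of the green slat's top (tote frame x -82, y 0, z 130 mm); slat 16 mm thick, rigid, does not shift. Its one notch is 28 mm wide (y), 10 mm deep (floor z = 120 mm), square, cut right through in x. The notch's centre lies anywhere from y = -40 to +40 mm and is not measured. Home: throat at z = 120 mm. Axes as the tote's.
- flowerpot: Terracotta pot, 84 mm across, 80 mm high, loose bystander; origin under its centre.
- hammer: Rusty claw hammer lying on the bench between robot and tote, its length roughly along y, loose bystander.
- spokeshave: Cast-iron spokeshave, 240 mm long in its y, loose bystander; origin under its centre.
- sidewall: Cedar birdhouse side wall, 170 x 100 x 15 mm, lying flat, loose bystander; origin under its centre.
- roof: Bent galvanized roof panel, 160 x 160 x 45 mm, loose bystander; origin under its centre.
- glassknob: Green glass knob, 38 mm across, 40 mm high, loose bystander; origin under its centre.

How it is judged (in metres and radians):
On the way, in this order (a step that is already met when the one before it is completed fails the run):
1. the tin is lifted clear of the bench (height (world z) of tin above 0.03 m), for 0.2 s.
2. the hook straddles the tote's front rim, its throat at most 12 mm above the slat's top (z of tin_throat in the frame of tote between 0.115 and 0.142 m and x of tin_throat in the frame of tote between -0.09 and -0.074 m and y of tin_throat in the frame of tote between -0.09 and 0.09 m), for 0.1 s.
At the end, for the whole second after the job is handed in: The tin hangs at rest from the tote's front rim, released, its hook's throat within 3.5 mm of the notch floor (less than 123.5 mm above the tote's underside) and within 8 mm of the rim's mid-plane, upright within 0.15 rad and square to the rim within 0.2 rad (z of tin_throat in the frame of tote between 0.115 and 0.1235 m and x of tin_throat in the frame of tote between -0.09 and -0.074 m and y of tin_throat in the frame of tote between -0.06 and 0.06 m and angle between tin's own z axis and vertical below 0.15 rad and angle between the x axis of tin and the x axis of tote, either way round below 0.2 rad and linear speed of tin below 0.02 m/s); the robot touches nothing.
It fails at once if the tin presses or strikes the tote with more than 35 N (contact force between tin and tote above 35 N).
It fails at once if the robot itself pushes the tote with more than 15 N (contact force between any of the fingers, the arm and tote above 15 N).
It fails at once if another thing on the bench is moved more than 30 mm (distance of any of flowerpot, hammer, spokeshave, sidewall, roof, glassknob from where it was at the start of the episode above 0.03 m).
It also fails if it takes over 48 s, if anything falls off the work surface, if the arm or the gripper's body presses on something with over 40 N, if the wrist force passes 120 N, or if a joint passes its speed limit or range.

### The arm

A 6-joint arm with a two-finger parallel gripper is mounted at the origin on the work surface. World frame = base frame: x ahead of the robot, y to its left, z up, the work surface at z = 0. Lengths are in mm, angles in rad, forces in N, time in s.
With the tool pointing down it reaches from about 350 to 975 mm from the base axis. Payload 4.9 kg.
Tool frame: the origin (TCP) lies midway between the tips of the shut fingers; the grasp point (between the pads) lies 19 mm behind it; z points along the fingers, y is the line along which they close (so a half turn about z gives the same grasp; the last joint's range is limited). The gripper opens to 85 mm and grips with 20 to 120 N. Pads are 22 mm wide; open, the fingers measure 114 mm over their backs; the gripper's body (76 mm by 85 mm) begins 54 mm behind the grasp point. The pads swing forward as they close: fully open they stand 13 mm farther back than shut.
Start: joints at [-1.242, 0.053, 1.613, -0, 1.476, -0.119], TCP at [270.607, -563.359, 196.504] pointing down, gripper open.
Joint ranges: [-3.01, 3.01], [-1.01, 2.22], [0.06, 2.58], [-1.02, 4.17], [0.09, 2.62], [-3.14, 3.14]. Speed limits (rad/s): [2.57, 2.57, 3.14, 3.14, 3.14, 3.14].

### API

Orientations are given as a rotation vector (axis times angle).
In Python, from rig import bot gives the robot as it stands.
- The arm moves only by the tool carry_out, never from a script. Its argument "steps" is text: rows parted by semicolons, each of 7 numbers parted by spaces: the shift along the tool's x, y, z in m, then the turn, a rotation vector about the tool's x, y, z in units of 5 degrees (1.0 is 5 degrees), then the closure, from -1 (fully open) to 1 (shut). In form: tx ty tz wx wy wz hand; .... A call has 1 to 12 rows; each row shifts and turns the commanded pose from where the row before left it, along the tool's axes as they then stand; what a row does not reach is not made up. A row lasts 1/10 s, in which the tool goes at most 50 mm and 8.59 degrees, less where a joint would pass 70% of its speed; a pose out of reach is approached as far as the arm can. A call is refused whole if a number of a shift passes 0.05 or a number of a turn 1, either way. A call with a gripper value outside its range is refused whole. The fingers move at their own pace and stop on an object; the grip force is fixed at half the most. Time passes only in rows, so rows that do not move let the fingers close. It gives the time, the measured TCP pose, the force, the opening and the grip force at its end, in the units of the state.
- bot.observe(): the state, without advancing time (a new reading comes with each control period).
- bot.get_image(name): name is "scene" or "side" or "wrist"; returns a dict with "image" (384x512x3 uint8, red, green, blue), "fovy" (degrees; the focal length in pixels is half the picture's height over the tangent of half this angle, whatever the lens; pixels are square), "cx", "cy" (the principal point, pixels), "T" (4x4, takes a point from camera to world coordinates); the wrist camera has in their place "mount" (4x4, takes a point from camera to tool coordinates, whose origin is the TCP and whose axes are the flange's). Camera axes: x right, y up, looking along -z (the intrinsics and any distortion apply to the point x, -y, -z); pixel columns grow to the right and rows downward; lengths in mm; the calibration is good to about 2 mm. A picture is of the moment at which its call begins: read the wrist's pose just before it. There is no depth.
- bot.finish_job(): hands the job in; it is judged then, once.
The state is a dict: "time": time; "qpos": joint angles; "joint_vel": joint speeds; "effort": joint torques, N m; "ee_pos": TCP position; "tcp_rot": TCP orientation; "force": force on the tool from outside, world axes, zero at the start; "wrist_torque": the same for the moment, N m; "finger_gap": finger opening in mm; "grasp_force": force on a finger pad.
Only numpy, scipy, OpenCV 4.12 (cv2) and the standard library are available. Lean on these libraries where they do the work, as an engineer would, in place of code of your own. Each camera call takes 0.05 s, during which the arm holds its last target. There are 200 camera calls.

## Working session

There is one attempt and no reset: what is moved stays moved. The work goes in short steps, Python scripts to look and compute and a tool call to move; the robot and the scene stay as the last step left them, time stands still between calls to the robot, and variables do not carry over. Pictures are saved under pics/ and viewed, at most 10 in all, crops included, and the job is handed in when it is done.

Besides the shell and the picture viewer there is one more tool, called after "Request:" as name(argument=value, ...) on one line, values as JSON. carry_out: Moves the arm, as the interface text tells. Its arguments: {"type":"object","properties":{"steps":{"type":"string"}},"required":["steps"]}

```bash
mkdir -p pics; ls; python3 - <<'E'
from rig import bot
import cv2,pickle,numpy as np
o=bot.observe();print(o)
d={}
for n in("scene","side","wrist"):
    d[n]=bot.get_image(n); im=d[n]; print(n,{k:v for k,v in im.items() if k!='image'})
pickle.dump((o,d),open('p0.pkl','wb'))
s=np.hstack([d['scene']['image'],d['side']['image']])
for n in d: cv2.imwrite(f'pics/{n}0.png',cv2.resize(d[n]['image'][:,:,::-1],(800,600),interpolation=cv2.INTER_CUBIC))
E
```

```text
pics
{'time': 0.0, 'qpos': array([-1.24198694e+00,  5.33619049e-02,  1.61431010e+00,  6.01575414e-06,
        1.47597681e+00, -1.18985344e-01]), 'joint_vel': array([-0.00066526,  0.00142431,  0.00095827, -0.00048346,  0.00081783,
       -0.00073759]), 'effort': array([ 1.03147668e-03, -3.93674004e+01, -3.70177889e+01,  5.93068899e-05,
        6.87391410e-03,  3.79019525e-06]), 'ee_pos': array([ 270.39622368, -562.71072214,  195.2503374 ]), 'tcp_rot': array([-3.06118275e+00, -6.97077119e-01,  3.28655638e-04]), 'force': array([ 0.05851597, -0.2242551 ,  0.25606138]), 'wrist_torque': array([-0.00846264, -0.01829315, -0.0054902 ]), 'grasp_force': 0.0, 'finger_gap': 85.38114023916302}
scene {'fovy': 57.9645209179173, 'cx': 258.78225138023737, 'cy': 190.90157797658213, 'T': array([[-8.68283993e-01, -3.96023570e-01,  2.98744439e-01,
         8.32348598e+02],
       [ 4.96027225e-01, -6.85449207e-01,  5.33025680e-01,
         5.15813247e+02],
       [-6.31659366e-03,  6.11003041e-01,  7.91603047e-01,
         8.75207063e+02],
       [ 0.00000000e+00,  0.00000000e+00,  0.00000000e+00,
       
[... 189 characters left out ...]
e+02],
       [-6.06154109e-01, -6.39488036e-01,  4.72897715e-01,
         5.27745910e+02],
       [-1.13992431e-02,  6.01504323e-01,  7.98788212e-01,
         1.00830950e+03],
       [ 0.00000000e+00,  0.00000000e+00,  0.00000000e+00,
         1.00000000e+00]])}
wrist {'fovy': 64.65773804506374, 'cx': 254.22561707844585, 'cy': 191.56655784327836, 'mount': array([[ 1.93559409e-03,  9.61198254e-01,  2.75851718e-01,
         6.96361812e+01],
       [ 9.99998125e-01, -1.87496518e-03, -4.83510522e-04,
        -1.53818383e-01],
       [ 5.24628961e-05,  2.75852137e-01, -9.61200081e-01,
        -1.77613361e+02],
       [ 0.00000000e+00,  0.00000000e+00,  0.00000000e+00,
         1.00000000e+00]])}
```

View pics/scene0.png

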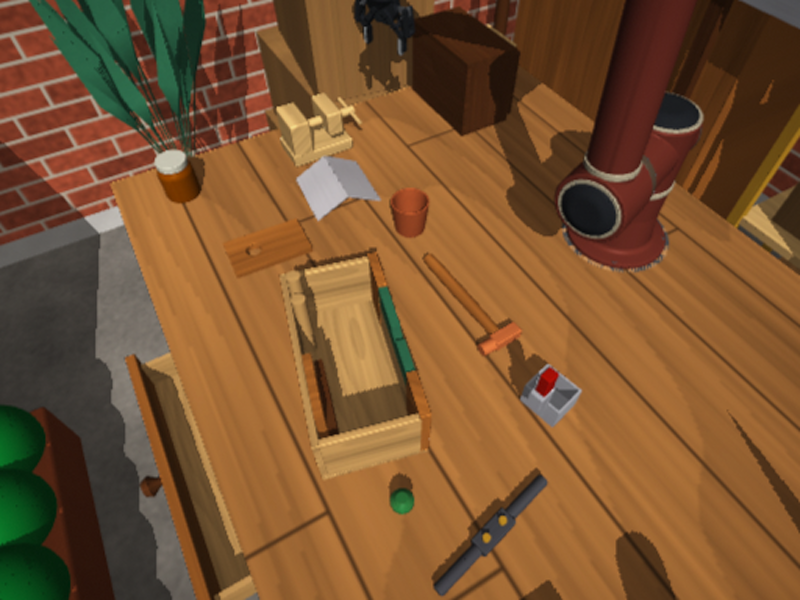

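View pics/side0.png

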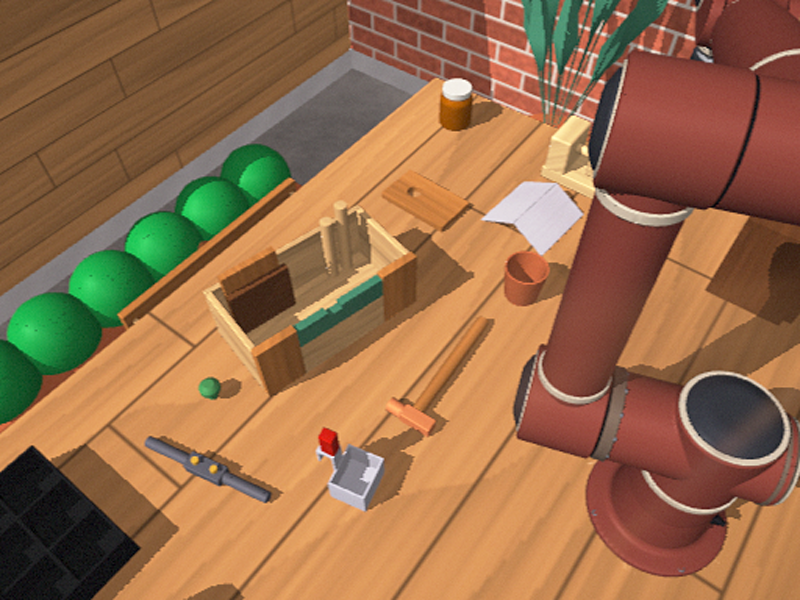

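The scene view (800x600) shows the tin at about (550,392) with its red block at (547,381), and the green slat running from (380,290) to (412,370). The side view shows the tin at (355,475), its block at (328,441), and the slat from (300,335) to (380,285), with what looks like a notch near (333,312). The hammer lies between the tin and the tote.

```bash
cat > h.py <<'E'
import numpy as np,cv2,pickle
from scipy.spatial.transform import Rotation as R
def f(c): return 192/np.tan(np.radians(c['fovy'])/2)
def ray(c,u,v,T=None):
    T=c['T'] if T is None else T
    d=np.array([(u-c['cx'])/f(c),-(v-c['cy'])/f(c),-1.]); return T[:3,3],T[:3,:3]@d
def onz(c,u,v,z,T=None):
    o,d=ray(c,u,v,T); return o+d*(z-o[2])/d[2]
def tri(a,b):
    (o,d),(p,e)=a,b; M=np.c_[d,-e]; s=np.linalg.lstsq(M,p-o,rcond=None)[0]
    A,B=o+d*s[0],p+e*s[1]; return (A+B)/2,np.linalg.norm(A-B)
def proj(c,P,T=None):
    T=c['T'] if T is None else T
    q=np.linalg.inv(T)@np.append(P,1); return np.array([c['cx']+f(c)*q[0]/-q[2],c['cy']-f(c)*q[1]/-q[2]])
def red(im):
    h=cv2.cvtColor(im,cv2.COLOR_RGB2HSV); return ((h[...,0]<6)|(h[...,0]>174))&(h[...,1]>215)&(h[...,2]>90)
def grn(im):
    h=cv2.cvtColor(im,cv2.COLOR_RGB2HSV); return (abs(h[...,0].astype(int)-78)<14)&(h[...,1]>90)
def blobs(m,n=15):
    k,l,s,c=cv2.connectedComponentsWithStats(m.astype(np.uint8)); return [(i,s[i].tolist(),c[i].round(1).tolist()) for i in range(1,k) if s[i,4]>n],l
E
python3 - <<'E'
from h import *
o,d=pickle.load(open('p0.pkl','rb'))
for n in('scene','side'):
    for g in(red,grn): print(n,g.__name__,blobs(g(d[n]['image']))[0])
a=d['side']['image'][165:265,125:285]; b=d['scene']['image'][150:300,220:380]
c=d['side']['image'][260:330,190:255]; e=d['scene']['image'][225:280,325:380]
t=np.zeros((600,800,3),np.uint8)
def put(im,x,y,s):
    q=cv2.resize(im,None,fx=s,fy=s,interpolation=cv2.INTER_NEAREST); t[y:y+q.shape[0],x:x+q.shape[1]]=q[:600-y,:800-x]
put(a[:75,:],0,0,4);put(e,0,310,5);put(c[:,:56],280,310,4);put(d['scene']['image'][175:250,235:280],510,300,4)
cv2.imwrite('pics/crops.png',t[:,:,::-1])
E
```

```text
scene red [(1, [344, 236, 13, 17, 132], [349.8, 243.8])]
scene grn [(1, [19, 0, 80, 83, 3102], [63.2, 33.4]), (2, [84, 0, 47, 76, 2029], [110.4, 27.7]), (6, [243, 184, 22, 57, 397], [252.9, 211.9]), (7, [0, 260, 45, 124, 3912], [16.3, 329.3]), (8, [253, 316, 9, 12, 71], [256.9, 321.6])]
side red [(1, [204, 274, 12, 18, 134], [209.6, 282.0])]
side grn [(1, [334, 0, 39, 48, 1112], [352.6, 18.1]), (3, [378, 0, 18, 24, 184], [385.1, 7.3]), (4, [378, 0, 49, 53, 711], [401.5, 20.7]), (23, [0, 92, 186, 179, 8649], [79.9, 175.9]), (24, [189, 177, 55, 44, 726], [216.6, 197.9]), (25, [128, 243, 6, 11, 18], [129.8, 248.1])]
```

View pics/crops.png

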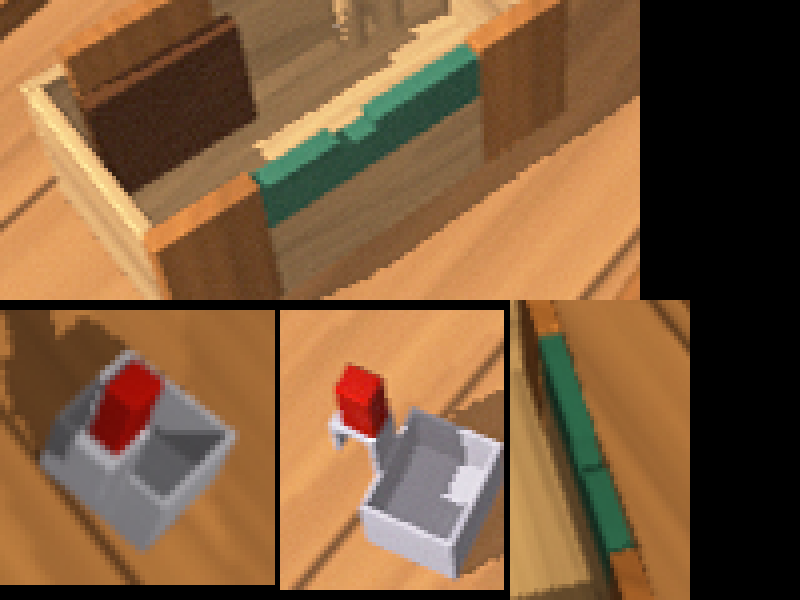

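The crops show the notch in the slat clearly, at side pixel about (212.5,197). The tin's hook points toward the tote. Next I measure the slat corners, the notch edges and the cup rim corners.

```bash
python3 - <<'E'
from h import *
o,d=pickle.load(open('p0.pkl','rb'))
s,c=d['side'],d['scene']; np.set_printoptions(precision=1,suppress=True)
for n,p in dict(L=(188.8,210.5),nL=(208.3,200.5),nR=(217.5,195.5),Rr=(245,178)).items(): print('side',n,onz(s,*p,130))
L,Rr=onz(s,188.8,210.5,130),onz(s,245,178,130); print('len',np.linalg.norm(L-Rr))
print('cheekL',onz(s,162,227.5,136))
for n,p in dict(a=(223.75,285),b=(245,293),c=(234.5,316),d=(210.75,309)).items(): print('cup',n,onz(s,*p,55))
print('cupbot',onz(s,234.2,326.7,0))
print('block tri',tri(ray(s,209.6,282.0),ray(c,349.8,243.8)))
print('scene notch(511..crop)',onz(c,235+(590-510)/4,175+(468-300)/4,130), 'ends',onz(c,235+(552-510)/4,175+(335-300)/4,130),onz(c,235+(625-510)/4,175+(550-300)/4,130))
# top of glassknob, hammer head
print('hammer head',onz(s,410*.64,415*.64,20),onz(s,487*.64,320*.64,15),onz(s,390*.64,402*.64,20),onz(s,430*.64,430*.64,20))
E
```

```text
side L [611.8 145.5 130. ]
side nL [592.3  90.4 130. ]
side nR [583.4  63.  130. ]
side Rr [561.6 -29.  130. ]
len 181.60098212884452
cheekL [626.9 227.3 136. ]
cup a [431.1 228.2  55. ]
cup b [375.6 212.9  55. ]
cup c [359.9 273.9  55. ]
cup d [416.4 294.9  55. ]
cupbot [358.4 280.9   0. ]
block tri (array([437.9, 263.9, 125.2]), np.float64(0.7001496532861357))
scene notch(511..crop) [601.5  82.7 130. ] ends [570.5 -26.  130. ] [612.4 145.9 130. ]
hammer head [396.4 112.1  20. ] [ 400.  -139.3   15. ] [438.9 112.8  20. ] [352.9 114.4  20. ]
```

Request:
carry_out(steps="0 0 -0.003 0 0 -1 -1;0 0 -0.003 0 0 -1 -1;0 0 -0.003 0 0 -1 -1;0 0 -0.003 0 0 -1 -1;0 0 -0.003 0 0 -1 -1;0 0 -0.003 0 0 -1 -1;0 0 -0.003 0 0 -1 -1;0 0 -0.003 0 0 -1 -1;0 0 -0.003 0 0 -1 -1;0 0 -0.003 0 0 -1 -1;0 0 -0.003 0 0 -1 -1;0 0 -0.003 0 0 -1 -1")

```text
time: 1.35
ee_pos: [270.5, -563.1, 232.0]
tcp_rot: [-2.3, -2.139, -0.001]
force: [0.2, 0.5, 0.0]
finger_gap: 85.1
grasp_force: 0.0
```

Request:
carry_out(steps="0 0 0 0 0 -1 -1;0 0 0 0 0 -1 -1;0 0 0 0 0 -1 -1;0 0 0 0 0 -1 -1;0.037 0.036 0 0 0 0 -1;0.037 0.036 0 0 0 0 -1;0.037 0.036 0 0 0 0 -1;0.037 0.036 0 0 0 0 -1;0.037 0.036 0 0 0 0 -1;0.037 0.036 0 0 0 0 -1;0.037 0.036 0 0 0 0 -1;0.037 0.036 0 0 0 0 -1")

```text
time: 2.55
ee_pos: [462.2, -210.0, 232.3]
tcp_rot: [1.898, 2.503, 0.0]
force: [2.3, -0.4, -0.1]
finger_gap: 85.8
grasp_force: 0.0
```

Request:
carry_out(steps="0.038 0.0075 0 0 0 0 -1;0.038 0.0075 0 0 0 0 -1;0.038 0.0075 0 0 0 0 -1;0.038 0.0075 0 0 0 0 -1;0.038 0.0075 0 0 0 0 -1;0.038 0.0075 0 0 0 0 -1;0.038 0.0075 0 0 0 0 -1;0.038 0.0075 0 0 0 0 -1;0.038 0.0075 0 0 0 0 -1;0.038 0.0075 0 0 0 0 -1;0.038 0.0075 0 0 0 0 -1;0.038 0.0075 0 0 0 0 -1")

```text
time: 3.75
ee_pos: [424.8, 252.9, 232.3]
tcp_rot: [1.898, 2.503, -0.0]
force: [0.4, -0.3, 0.0]
finger_gap: 85.2
grasp_force: 0.0
```

```bash
python3 - <<'E'
from rig import bot
from h import *
o=bot.observe(); w=bot.get_image('wrist')
print({k:o[k] for k in('time','ee_pos','tcp_rot','force','qpos')})
pickle.dump((o,w),open('p1.pkl','wb'))
print(blobs(red(w['image']))[0])
cv2.imwrite('pics/w1.png',cv2.resize(w['image'][:,:,::-1],(800,600),interpolation=cv2.INTER_CUBIC))
E
```

```text
{'time': 3.75, 'ee_pos': array([424.82386604, 252.90247086, 232.28527932]), 'tcp_rot': array([ 1.89783343e+00,  2.50347740e+00, -1.74449039e-04]), 'force': array([ 0.44741957, -0.30583418,  0.00695791]), 'qpos': array([ 3.86390460e-01, -2.86013459e-01,  1.86467296e+00, -1.16035584e-04,
        1.56299342e+00,  1.12898235e-01])}
[(2, [259, 162, 23, 25, 343], [270.3, 175.4])]
```

View pics/w1.png

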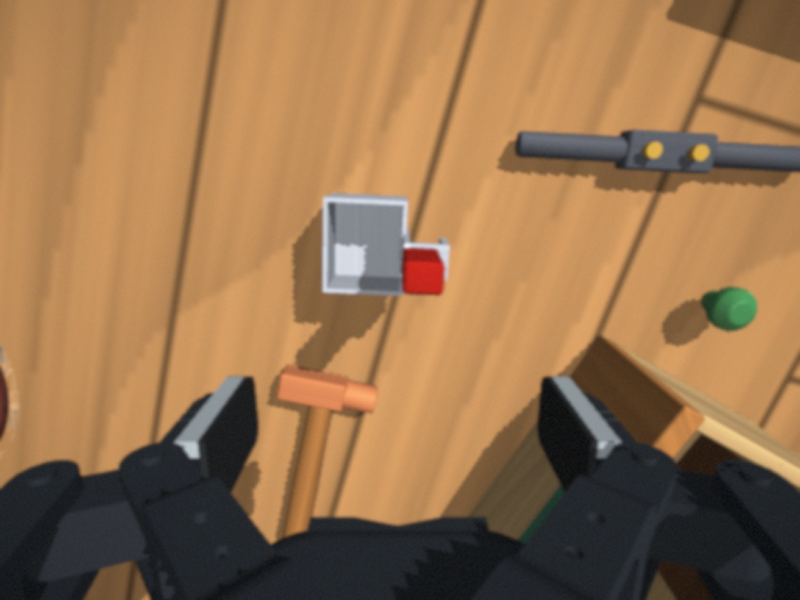

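The wrist view shows the tin almost aligned with the image axes: the cup rim runs from (325,197) to (407,199), and the bright top face of the red block is centred at about (424,279).

```bash
cat >> h.py <<'E'
def TW(o,w):
    T=np.eye(4);T[:3,:3]=R.from_rotvec(o['tcp_rot']).as_matrix();T[:3,3]=o['ee_pos']; return T@w['mount']
def tl(o,d): return R.from_rotvec(o['tcp_rot']).as_matrix().T@np.asarray(d,float)
E
python3 - <<'E'
from h import *
np.set_printoptions(precision=2,suppress=True)
o,w=pickle.load(open('p1.pkl','rb')); T=TW(o,w); k=.64
im=w['image'];h=cv2.cvtColor(im,cv2.COLOR_RGB2HSV);m=red(im); v=h[...,2][m]; print(np.percentile(v,[5,20,40,60,80,95]))
top=m&(h[...,2]>170); b,l=blobs(top); print(b)
for i,s,c in b:
    r=cv2.minAreaRect(np.argwhere(l==i)[:,::-1].astype(np.float32)); print(r); P=onz(w,*c,149,T); print('block top',P,'tool shift',tl(o,P-o['ee_pos']))
# cup corners
C=[onz(w,x*k,y*k,55,T) for x,y in((324,197),(407,200),(404,295),(323,293))]
for i in range(4): e=C[(i+1)%4]-C[i]; print(C[i],np.linalg.norm(e),np.degrees(np.arctan2(e[1],e[0])))
print('tool y yaw',np.degrees(np.arctan2(*(R.from_rotvec(o['tcp_rot']).as_matrix()[:2,1][::-1]))))
c=np.mean(C,0); print('cup centre',c)
E
```

```text
[147. 191. 197. 201. 204. 208.]
[(1, [260, 167, 22, 20, 324], [270.4, 175.9])]
((270.5, 176.5), (19.0, 21.0), 90.0)
block top [435.7  265.94 149.  ] tool shift [ 9.63 13.99 83.28]
[360.25 282.81  55.  ] 60.930062027240865 13.75168339862092
[419.44 297.29  55.  ] 72.44482723454188 -75.73687379881176
[437.29 227.08  55.  ] 62.87661515502416 -165.67970829202187
[376.36 211.53  55.  ] 73.07743089160418 102.7348867995907
tool y yaw 15.670002128258488
cup centre [398.34 254.68  55.  ]
```

Request:
carry_out(steps="0.003 0.006 0.01 0 0 0.38 -1;0.003 0.006 0.025 0 0 0 -1;0.0015 0.0025 0.03 0 0 0 -1;0 0 0.03 0 0 0 -1;0 0 0.015 0 0 0 -1;0 0 0.01 0 0 0 -1;0 0 0 0 0 0 -1;0 0 0 0 0 0 1;0 0 0 0 0 0 1;0 0 0 0 0 0 1;0 0 0 0 0 0 1;0 0 0 0 0 0 1")

```text
time: 5.0
ee_pos: [438.0, 262.4, 113.5]
tcp_rot: [1.939, 2.471, 0.002]
force: [-0.9, -0.1, 0.2]
finger_gap: 14.3
grasp_force: 0.0
```

Request:
carry_out(steps="0 0 0 0 0 0 1;0 0 0 0 0 0 1;0 0 0 0 0 0 1;0 0 0 0 0 0 1")

```text
time: 5.4
ee_pos: [437.4, 262.2, 112.3]
tcp_rot: [-1.939, -2.471, 0.001]
force: [-1.2, 0.6, -0.3]
finger_gap: 0.0
grasp_force: 0.2
```

The fingers shut on nothing, so I look again.

```bash
python3 - <<'E'
from rig import bot
from h import *
o=bot.observe(); d={n:bot.get_image(n) for n in('scene','side','wrist')}
print({k:o[k] for k in('time','ee_pos','tcp_rot','force')})
pickle.dump((o,d),open('p2.pkl','wb'))
t=np.zeros((600,800,3),np.uint8)
t[:300,:400]=cv2.resize(d['wrist']['image'],(400,300))
t[:300,400:]=cv2.resize(d['scene']['image'][190:310,270:430],(400,300))
t[300:,:400]=cv2.resize(d['side']['image'][230:350,150:310],(400,300))
cv2.imwrite('pics/m2.png',t[:,:,::-1])
E
```

```text
{'time': 5.4, 'ee_pos': array([437.42899802, 262.19901165, 112.33027979]), 'tcp_rot': array([-1.93930635e+00, -2.47132300e+00,  5.01855270e-04]), 'force': array([-1.18313532,  0.62711895, -0.33499346])}
```

View pics/m2.png

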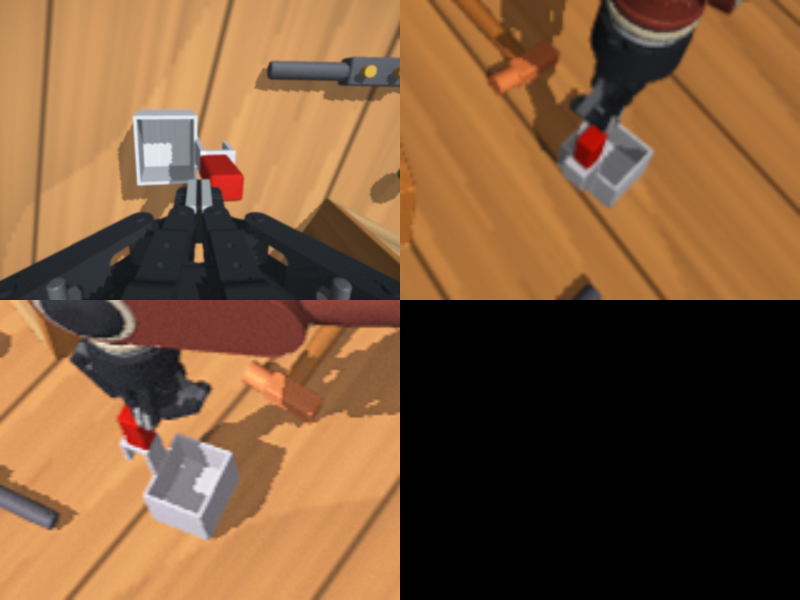

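The fingertips have shut beside the block, on its tool -x/-y side. I check where the tips and the block really are.

```bash
python3 - <<'E'
from h import *
np.set_printoptions(precision=1,suppress=True)
o,d=pickle.load(open('p2.pkl','rb')); w=d['wrist']; T=TW(o,w)
print('tcp px wrist',proj(w,o['ee_pos'],T),'scene',proj(d['scene'],o['ee_pos']),'side',proj(d['side'],o['ee_pos']))
C=[onz(w,x*1.28,y*1.28,55,T) for x,y in((135,113),(196,111),(196,184),(136,186))]
for i in range(4): e=C[(i+1)%4]-C[i]; print(C[i],np.linalg.norm(e),np.degrees(np.arctan2(e[1],e[0])))
print('centre',np.mean(C,0))
R_={n:blobs(red(d[n]['image']))[0] for n in d}; print(R_)
print(tri(ray(d['side'],*max(R_['side'],key=lambda b:b[1][4])[2]),ray(d['scene'],*max(R_['scene'],key=lambda b:b[1][4])[2])))
t=np.zeros((600,800,3),np.uint8)
t[:300,:400]=cv2.resize(d['wrist']['image'][165:285,200:360],(400,300))
t[:300,400:]=cv2.resize(d['scene']['image'][220:280,310:390],(400,300))
t[300:,:400]=cv2.resize(d['side']['image'][260:320,175:255],(400,300))
cv2.imwrite('pics/m3.png',t[:,:,::-1])
E
```

```text
tcp px wrist [254.6 220.9] scene [348.5 245.9] side [210.8 283.8]
[366.5 286.2  55. ] 60.28232198656529 15.737832208053602
[424.5 302.6  55. ] 78.05253318568737 -76.30742044066226
[443.  226.7  55. ] 64.78002520431552 -164.042176476184
[380.7 208.9  55. ] 78.58971062548089 100.42066222070757
centre [403.7 256.1  55. ]
{'scene': [(1, [340, 240, 12, 17, 125], [345.6, 248.1])], 'side': [(1, [197, 273, 15, 17, 97], [203.0, 281.5])], 'wrist': [(6, [279, 201, 10, 9, 27], [283.6, 205.1]), (24, [291, 210, 7, 6, 18], [293.4, 212.8]), (49, [272, 222, 38, 34, 617], [292.7, 237.3])]}
(array([452.7, 269.2, 121.8]), np.float64(4.758580119529222))
```

View pics/m3.png

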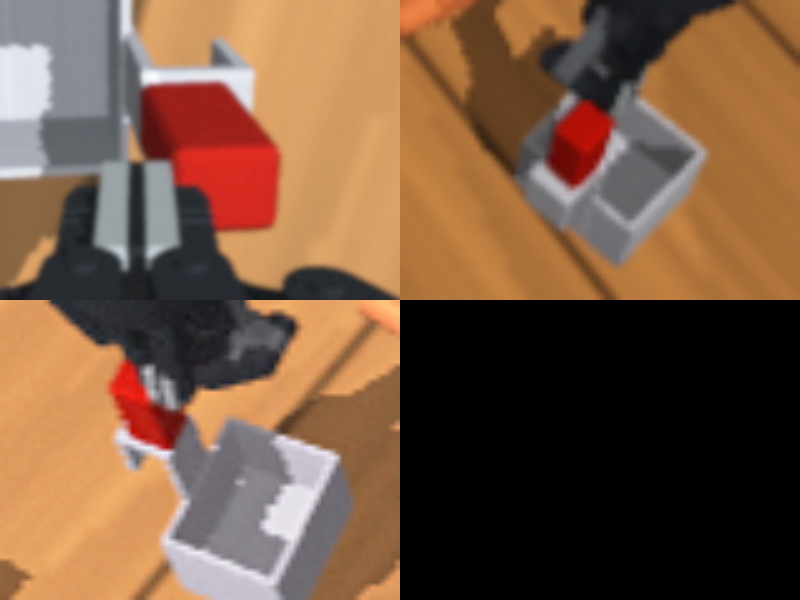

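Both fixed views show the block displaced about 17 mm: its left edge in the side view went from column 204 to 197. In the wrist view the tips sit near row 231 where I expected row 221. I suspect the tips are not where the TCP says, so I raise the hand clear and measure them in all three views.

Request:
carry_out(steps="0 0 -0.03 0 0 0 1;0 0 -0.045 0 0 0 1;0 0 -0.045 0 0 0 1;0 0 0 0 0 0 1;0 0 0 0 0 0 1")

```text
time: 6.05
ee_pos: [438.5, 262.6, 234.4]
tcp_rot: [1.938, 2.47, 0.005]
force: [-1.2, -0.8, -0.1]
finger_gap: 0.1
grasp_force: 0.0
```

```bash
python3 - <<'E'
from rig import bot
from h import *
o=bot.observe(); d={n:bot.get_image(n) for n in('scene','side','wrist')}
print({k:o[k] for k in('time','ee_pos','tcp_rot','force')})
pickle.dump((o,d),open('p3.pkl','wb'))
t=np.zeros((600,800,3),np.uint8)
T=TW(o,d['wrist'])
for n,Tn in(('scene',None),('side',None),('wrist',T)):
    print(n,proj(d[n],o['ee_pos'],Tn))
t[:300,:400]=cv2.resize(d['wrist']['image'],(400,300))
t[:300,400:]=cv2.resize(d['scene']['image'][190:280,305:425],(400,300))
t[300:,:400]=cv2.resize(d['side']['image'][210:300,150:270],(400,300))
t[300:,400:]=cv2.resize(d['side']['image'][260:350,165:285],(400,300))
cv2.imwrite('pics/m4.png',t[:,:,::-1])
E
```

```text
{'time': 6.05, 'ee_pos': array([438.51948518, 262.62399691, 234.37416923]), 'tcp_rot': array([1.93821449, 2.47003525, 0.00516627]), 'force': array([-1.23593036, -0.80208912, -0.11959299])}
scene [359.32546354 219.19999708]
side [205.02206719 258.88520492]
wrist [254.57351109 220.86037315]
```

View pics/m4.png

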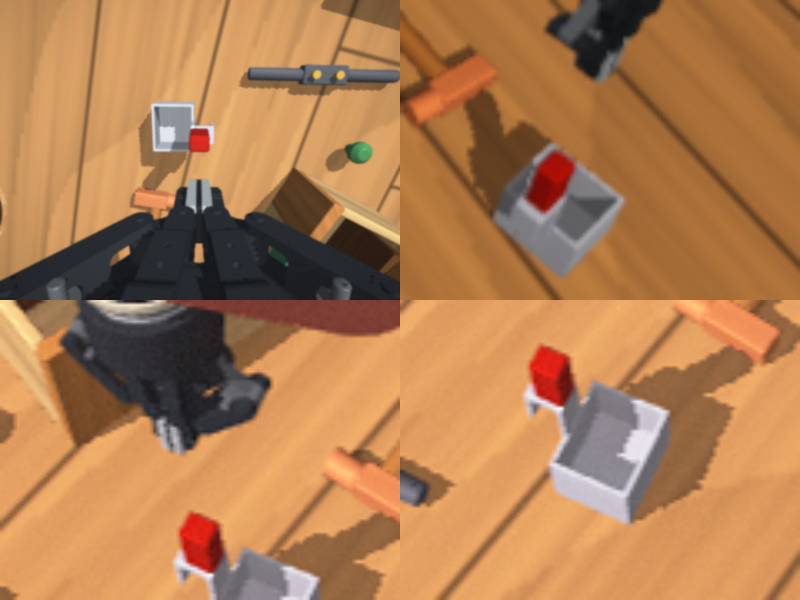

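The wrist view shows the shut tips at about (256,232) native. The scene shows the tips at about (367,213) where I predicted (359,219), and the side view at about (203,255) where I predicted (205,259). I triangulate the tip and the tin's new pose.

```bash
python3 - <<'E'
from h import *
np.set_printoptions(precision=1,suppress=True)
o,d=pickle.load(open('p3.pkl','rb')); w=d['wrist']; T=TW(o,w)
for s in((203.4,255),(202,254.5),(205,255.5)):
  for c in((367,213.5),(365,213)):
    P,e=tri(ray(d['side'],*s),ray(d['scene'],*c)); print('tip',P,e,'tool',tl(o,P-o['ee_pos']))
B={n:max(blobs(red(d[n]['image']))[0],key=lambda b:b[1][4]) for n in d}; print(B)
print('block',tri(ray(d['side'],*B['side'][2]),ray(d['scene'],*B['scene'][2])))
print('block wrist+side',tri(ray(d['side'],*B['side'][2]),ray(w,*B['wrist'][2],T)))
print('block wrist+scene',tri(ray(d['scene'],*B['scene'][2]),ray(w,*B['wrist'][2],T)))
print('wrist z149',onz(w,*B['wrist'][2],149,T))
o1,w1=pickle.load(open('p1.pkl','rb'));o0,d0=pickle.load(open('p0.pkl','rb'));
print('old wrist+side',tri(ray(d0['side'],209.6,282),ray(w1,270.3,175.4,TW(o1,w1))))
# wrist tip
print('wrist ray at tip z', [tl(o,onz(w,256,231,z,T)-o['ee_pos']) for z in(234,245,255,265)])
E
```

```text
tip [433.5 269.9 264.7] 3.0338062319728425 tool [  8.2  -3.  -30.3]
tip [435.  267.4 262.1] 0.00019409402062177134 tool [  5.5  -2.2 -27.7]
tip [435.4 271.3 267.4] 2.3668882614933833 tool [  9.2  -0.8 -33.1]
tip [436.9 268.9 264.9] 0.6554377187975138 tool [  6.5  -0.  -30.5]
tip [431.4 268.2 261.6] 3.921848520526327 tool [  7.1  -5.5 -27.2]
tip [432.9 265.6 259. ] 0.8753595979152817 tool [  4.3  -4.7 -24.6]
{'scene': (1, [344, 236, 13, 17, 130], [349.8, 243.8]), 'side': (1, [204, 274, 12, 18, 132], [209.5, 281.9]), 'wrist': (8, [245, 171, 22, 22, 232], [254.9, 183.1])}
block (array([438.1, 264. , 125.6]), np.float64(0.638214007906953))
block wrist+side (array([441. , 259.7, 117.5]), np.float64(4.367890411718361))
block wrist+scene (array([439.6, 262.4, 128.5]), np.float64(4.338406705415957))
wrist z149 [438.6 265.3 149. ]
old wrist+side (array([439.1, 261.8, 121.1]), np.float64(2.5450391908239167))
wrist ray at tip z [array([-7. ,  0.9,  0.4]), array([ -2.3,   0.8, -10.6]), array([  2.1,   0.8, -20.6]), array([  6.4,   0.7, -30.6])]
```

The tin is back where it started: the block blobs match the first pictures. All three cameras agree that the finger ends lie about 28 mm behind the reported TCP, so I pinched only the block's top edge and it slipped off. I'll go about 20-25 mm lower this time.

Request:
carry_out(steps="0.002 0 0 0 0 0 -1;0 0 0 0 0 0 -1;0 0 0 0 0 0 -1;0 0 0 0 0 0 -1;0 0 0 0 0 0 -1;0 0 0 0 0 0 -1;0 0 0.03 0 0 0 -1;0 0 0.04 0 0 0 -1;0 0 0.04 0 0 0 -1;0 0 0.02 0 0 0 -1;0 0 0.01 0 0 0 -1;0 0 0 0 0 0 -1")

```text
time: 7.4
ee_pos: [436.3, 263.8, 91.3]
tcp_rot: [-1.939, -2.47, 0.004]
force: [-0.7, -0.7, 0.4]
finger_gap: 85.3
grasp_force: 0.0
```

```bash
python3 - <<'E'
from rig import bot
from h import *
o=bot.observe(); d={n:bot.get_image(n) for n in('scene','side','wrist')}
print({k:o[k] for k in('time','ee_pos','tcp_rot','force','finger_gap')})
pickle.dump((o,d),open('p4.pkl','wb'))
t=np.zeros((600,800,3),np.uint8)
t[:300,:400]=cv2.resize(d['wrist']['image'],(400,300))
t[:300,400:]=cv2.resize(d['scene']['image'][190:280,305:425],(400,300))
t[300:,:400]=cv2.resize(d['side']['image'][235:325,150:270],(400,300))
cv2.imwrite('pics/m5.png',t[:,:,::-1])
print({n:max(blobs(red(d[n]['image']))[0],key=lambda b:b[1][4]) for n in d})
E
```

```text
{'time': 7.4, 'ee_pos': array([436.30505633, 263.79321066,  91.26328343]), 'tcp_rot': array([-1.93875283, -2.47046351,  0.00354587]), 'force': array([-0.69028338, -0.71082776,  0.38827387]), 'finger_gap': 85.30141028912841}
{'scene': (2, [346, 239, 11, 14, 53], [350.8, 246.3]), 'side': (1, [204, 274, 12, 18, 130], [209.4, 282.1]), 'wrist': (3, [228, 214, 49, 68, 1522], [254.3, 256.4])}
```

View pics/m5.png

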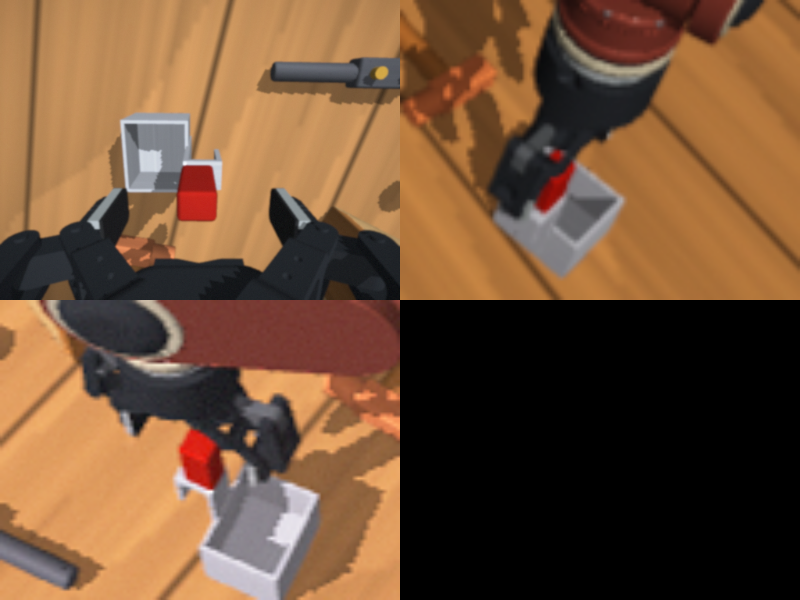

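The block at (198,190) in the wrist panel is centred between the fingers, the tips are beside it, and the tin has not moved. Closing now.

Request:
carry_out(steps="0 0 0 0 0 0 1;0 0 0 0 0 0 1;0 0 0 0 0 0 1;0 0 0 0 0 0 1;0 0 0 0 0 0 1;0 0 0 0 0 0 1;0 0 0 0 0 0 1;0 0 0 0 0 0 1;0 0 0 0 0 0 1")

```text
time: 8.45
ee_pos: [437.6, 264.4, 93.0]
tcp_rot: [1.939, 2.471, 0.002]
force: [0.9, 1.4, 2.4]
finger_gap: 23.1
grasp_force: 61.3
```

Request:
carry_out(steps="0 0 -0.005 0 0 0 1;0 0 -0.015 0 0 0 1;0 0 -0.02 0 0 1 1;0 0 -0.02 0 0 1 1;0 0 -0.02 0 0 1 1;0 0 -0.01 0 0 1 1;0 0 0 0 0 1 1;0 0 0 0 0 1 1;-0.015 0.02 0 0 0 0 1;-0.025 0.03 0 0 0 0 1;-0.03 0.035 0 0 0 0 1;-0.03 0.035 0 0 0 0 1")

```text
time: 9.65
ee_pos: [524.4, 133.4, 182.7]
tcp_rot: [-2.512, -1.886, 0.001]
force: [0.4, 1.0, -3.1]
finger_gap: 22.8
grasp_force: 60.5
```

Request:
carry_out(steps="-0.025 0.025 0 0 0 0 1;-0.013 0.015 0 0 0 0 1;0 0 0 0 0 0 1;0 0 0 0 0 0 1;0 0 0 0 0 0 1")

```text
time: 10.15
ee_pos: [551.4, 87.7, 182.4]
tcp_rot: [-2.512, -1.886, 0.001]
force: [0.2, 0.3, -4.1]
finger_gap: 23.0
grasp_force: 60.5
```

```bash
python3 - <<'E'
from rig import bot
from h import *
o=bot.observe(); d={n:bot.get_image(n) for n in('scene','side','wrist')}
print({k:o[k] for k in('time','ee_pos','tcp_rot','force','finger_gap')})
pickle.dump((o,d),open('p5.pkl','wb'))
w=d['wrist']; print(blobs(grn(w['image']))[0]); print(blobs(red(w['image']))[0])
cv2.imwrite('pics/w5.png',cv2.resize(w['image'][:,:,::-1],(800,600),interpolation=cv2.INTER_CUBIC))
E
```

```text
{'time': 10.15, 'ee_pos': array([551.41063364,  87.66625289, 182.36207098]), 'tcp_rot': array([-2.51154128e+00, -1.88590411e+00,  8.59512561e-04]), 'force': array([ 0.15652738,  0.32765388, -4.05369803]), 'finger_gap': 22.962419667093688}
[(1, [297, 100, 27, 167, 3708], [309.4, 173.0])]
[(9, [237, 216, 25, 16, 59], [248.3, 224.2]), (13, [264, 220, 8, 8, 18], [267.5, 223.2]), (72, [251, 244, 9, 4, 16], [254.8, 245.5]), (79, [232, 249, 46, 33, 575], [255.9, 264.8]), (98, [231, 272, 9, 5, 19], [235.5, 273.6])]
```

View pics/w5.png

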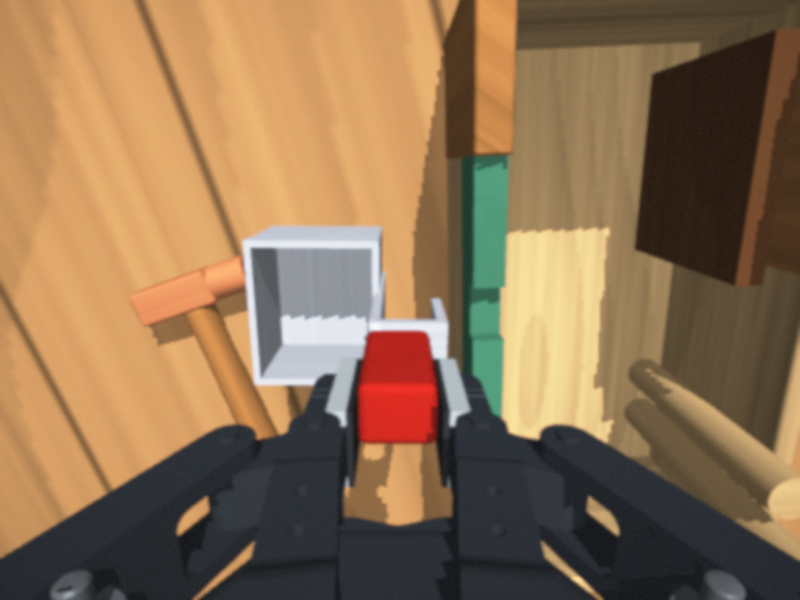

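The wrist view is clear: the notch spans rows 288 to 336 (800 px scale) on the slat at columns 470 to 505, the tongue tip is at about (440,300), and the bend is at (408,325). Now I measure precisely.

```bash
python3 - <<'E'
from h import *
np.set_printoptions(precision=1,suppress=True)
o,d=pickle.load(open('p5.pkl','rb')); w=d['wrist']; T=TW(o,w); im=w['image']; m=grn(im); v=cv2.cvtColor(im,cv2.COLOR_RGB2HSV)[...,2]
L=[];Rt=[]
for r in range(96,266,5):
    c=np.where(m[r,290:330])[0]+290
    if len(c)<5: print(r,c); continue
    print(r,c[0],c[-1],v[r,c[0]:c[-1]+1].tolist())
print('tcp yaw',np.degrees(np.arctan2(*(R.from_rotvec(o['tcp_rot']).as_matrix()[:2,1][::-1]))))
print('col profile', v[170:232,312].tolist())
E
```

```text
96 []
101 298 323 [60, 58, 59, 60, 67, 82, 92, 98, 97, 99, 97, 98, 99, 99, 99, 99, 98, 99, 97, 98, 97, 98, 99, 98, 99, 104]
106 297 323 [60, 61, 58, 59, 64, 81, 104, 124, 123, 117, 113, 104, 105, 109, 117, 117, 120, 129, 138, 145, 150, 154, 156, 153, 138, 118, 109]
111 297 323 [60, 58, 58, 59, 64, 85, 118, 147, 156, 159, 158, 157, 158, 158, 158, 158, 159, 158, 159, 159, 160, 159, 159, 160, 159, 159, 156]
116 297 323 [59, 60, 58, 60, 64, 85, 118, 148, 157, 160, 159, 157, 158, 159, 160, 158, 159, 158, 159, 159, 158, 160, 159, 160, 159, 159, 157]
121 297 323 [60, 59, 59, 59, 64, 84, 117, 146, 155, 158, 157, 159, 159, 160, 158, 157, 158, 157, 159, 158, 159, 158, 157, 158, 158, 158, 156]
126 297 323 [62, 60, 61, 59, 63, 83, 115, 143, 154, 156, 155, 156, 156, 155, 156, 155, 156, 155, 156, 156, 155, 157, 158, 157, 158, 159, 156]
131 297 323 [60, 59, 61, 59, 63, 86, 118, 144, 155, 157, 156, 155, 156, 156, 155, 155, 154, 153, 154, 154, 154, 154, 154, 156, 156, 156, 153]
136 297 323 [58, 61, 58, 61, 70, 91, 124, 147, 155, 157, 156, 156, 156, 155, 154, 154, 154, 155, 155, 154, 153, 154, 154, 15
[... 2538 characters left out ...]
158, 160, 159, 157, 158, 162]
241 304 319 [108, 132, 148, 154, 159, 159, 158, 159, 159, 160, 159, 160, 160, 159, 161, 160]
246 308 319 [111, 141, 155, 158, 158, 162, 161, 159, 161, 160, 160, 159]
251 310 319 [114, 146, 155, 159, 160, 158, 160, 160, 160, 160]
256 312 319 [117, 145, 157, 159, 159, 158, 159, 160]
261 314 319 [119, 147, 156, 158, 157, 160]
tcp yaw -16.194583997653226
col profile [153, 151, 152, 151, 150, 152, 150, 151, 154, 153, 153, 153, 152, 144, 125, 106, 99, 99, 99, 98, 97, 106, 119, 133, 146, 153, 157, 159, 158, 158, 157, 157, 159, 157, 157, 156, 157, 157, 156, 156, 156, 157, 152, 145, 139, 135, 137, 145, 155, 158, 160, 159, 159, 158, 159, 160, 160, 163, 160, 160, 159, 161]
```

```bash
python3 - <<'E'
from h import *
np.set_printoptions(precision=1,suppress=True)
o,d=pickle.load(open('p5.pkl','rb')); w=d['wrist']; T=TW(o,w); k=.64
q=lambda u,v,z: tl(o,onz(w,u,v,z,T)-o['ee_pos'])
print('slat front edge',[q(u,v,130) for u,v in((302.7,116),(302.4,181),(302.0,231))])
print('slat back edge',[q(u,v,130) for u,v in((323.8,116),(321.3,181),(320.3,231))])
print('notch +y,-y edges',q(312,184,130),q(312,217.5,130),'floor back edges',q(318.8,206,120),'front',q(300.7,206,120))
print('slat end y=90',q(312,108,130))
h=90
print('bend top L,R at +y edge',q(372*k,322*k,99+h),q(447*k,322*k,99+h))
print('cup rim corners',[q(u*k,v*k,55+h) for u,v in((244,242),(382,242),(256,385))])
print('block top face L,R,top,bot',q(358*k,412*k,149+h),q(436*k,412*k,149+h),q(398*k,388*k,149+h),q(398*k,443*k,149+h))
print('tongue tip outer',q(446*k,300*k,65+h),q(433*k,300*k,65+h))
E
```

```text
slat front edge [array([61.8, 35.3, 52.3]), array([12.5, 37.4, 52.3]), array([-29.6,  38.9,  52.3])]
slat back edge [array([61.8, 50.8, 52.3]), array([12.6, 52.1, 52.3]), array([-29.6,  53.9,  52.3])]
notch +y,-y edges [10.1 45.  52.3] [-17.8  46.5  52.3] floor back edges [-11.4  53.6  62.3] front [-11.4  38.6  62.3]
slat end y=90 [67.5 41.9 52.3]
bend top L,R at +y edge [11.8 -9.8 -6.6] [11.9 18.7 -6.7]
cup rim corners [array([ 35.2, -70.2,  37.4]), array([35.4, -7.2, 37.4]), array([-36.4, -70.5,  37.4])]
block top face L,R,top,bot [  1.7 -11.4 -56.6] [  1.8  10.8 -56.6] [  9.3  -0.  -56.6] [ -8.3   0.  -56.6]
tongue tip outer [10.8 21.7 27.3] [10.8 15.9 27.3]
```

The measurements agree: slat width 15.2 mm (16), notch width 27.9 mm (28), slat end 71 mm from the notch, so the notch is at y of about +18.6. The slat is turned 2.1 deg relative to the tool. I move over the notch and lower until the tongue is just above rim level.

Request:
carry_out(steps="0 0 0 0 0 -0.42 1;-0.001 0.008 0 0 0 0 1;-0.002 0.012 0 0 0 0 1;-0.0016 0.012 0 0 0 0 1;-0.001 0.0088 0 0 0 0 1;0 0 0.006 0 0 0 1;0 0 0.008 0 0 0 1;0 0 0.006 0 0 0 1;0 0 0 0 0 0 1;0 0 0 0 0 0 1;0 0 0 0 0 0 1")

```text
time: 11.4
ee_pos: [590.4, 71.7, 162.9]
tcp_rot: [2.478, 1.931, 0.001]
force: [0.3, -0.3, -3.0]
finger_gap: 22.9
grasp_force: 60.5
```

```bash
python3 - <<'E'
from rig import bot
from h import *
o=bot.observe(); d={n:bot.get_image(n) for n in('scene','side','wrist')}
print({k:o[k] for k in('time','ee_pos','tcp_rot','force','finger_gap')})
pickle.dump((o,d),open('p6.pkl','wb'))
t=np.zeros((600,800,3),np.uint8)
t[:,:500]=cv2.resize(d['wrist']['image'][100:280,180:330],(500,600),interpolation=cv2.INTER_CUBIC)
t[:300,500:]=cv2.resize(d['side']['image'][150:240,170:260],(300,300),interpolation=cv2.INTER_CUBIC)
t[300:,500:]=cv2.resize(d['scene']['image'][160:250,220:310],(300,300),interpolation=cv2.INTER_CUBIC)
cv2.imwrite('pics/m6.png',t[:,:,::-1])
E
```

```text
{'time': 11.4, 'ee_pos': array([590.36465606,  71.67396421, 162.85330969]), 'tcp_rot': array([2.47755593e+00, 1.93112280e+00, 7.65806712e-04]), 'force': array([ 0.26955346, -0.31222409, -3.03231011]), 'finger_gap': 22.924244138687783}
```

View pics/m6.png

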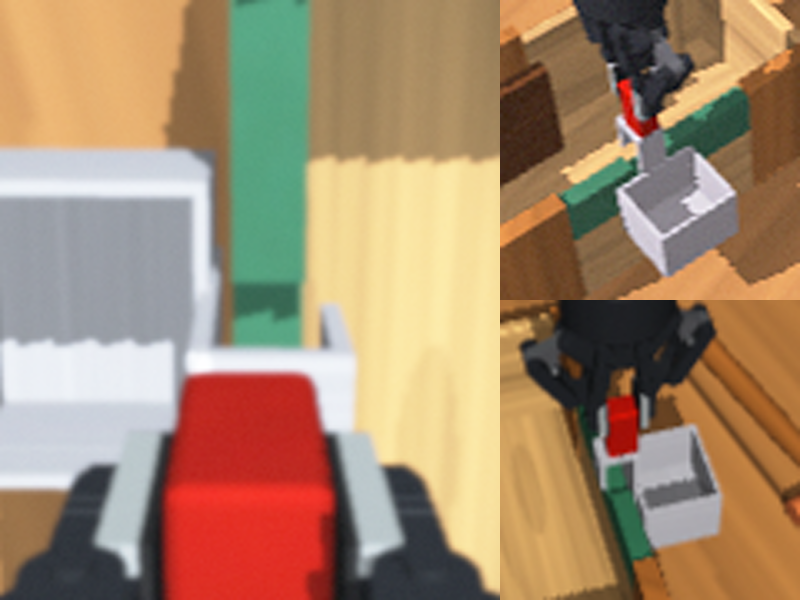

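The view is well centred: slat at columns 230 to 308 of the crop, tongue inner face at 320, strap face at about 218, notch's +y edge at row 283. I check the y offset numerically.

```bash
python3 - <<'E'
from h import *
np.set_printoptions(precision=1,suppress=True)
o,d=pickle.load(open('p6.pkl','rb')); w=d['wrist']; T=TW(o,w)
q=lambda x,y,z: tl(o,onz(w,180+x/3.3333,100+y/3.3333,z,T)-o['ee_pos'])
print('notch +y edge',q(265,283,130),'slat front/back',q(230,200,130),q(307,200,130))
h=70
print('bend +y edge',q(270,350,99+h),'tongue tip +y',q(332,305,65+h),'tongue inner',q(320,305,65+h),'outer',q(345,318,75+h),'strap face',q(218,265,60+h))
g=cv2.cvtColor(w['image'],cv2.COLOR_RGB2HSV)[...,2]; print(g[178:208,258].tolist()); print(g[190:225,281].tolist())
E
```

```text
notch +y edge [14.5  3.5 32.9] slat front/back [32.5 -4.  32.9] [32.5 12.2 32.9]
bend +y edge [12.4  3.8 -6.1] tongue tip +y [11.  17.6 27.9] tongue inner [11.  15.1 27.9] outer [11.1 19.4 17.9] strap face [18.4 -6.6 32.9]
[162, 162, 162, 163, 162, 158, 143, 120, 107, 105, 103, 103, 102, 104, 109, 127, 153, 165, 168, 168, 167, 167, 168, 166, 166, 177, 196, 219, 234, 243]
[241, 233, 225, 220, 216, 218, 219, 220, 221, 222, 222, 221, 221, 219, 220, 225, 235, 243, 247, 249, 248, 247, 245, 244, 244, 243, 244, 244, 245, 246, 245, 245, 244, 245, 246]
```

Request:
carry_out(steps="0.0005 0 0.003 0 0 0 1;0 0 0.005 0 0 0 1;0 0 0.005 0 0 0 1;0 0 0.005 0 0 0 1;0 0 0.004 0 0 0 1;0 0 0.003 0 0 0 1;0 0 0.002 0 0 0 1;0 0 0.001 0 0 0 1;0 0 0.0005 0 0 0 1;0 0 0.0005 0 0 0 1;0 0 0.0005 0 0 0 1")

```text
time: 12.65
ee_pos: [590.6, 72.0, 133.2]
tcp_rot: [2.478, 1.931, 0.001]
force: [-0.8, 0.2, -2.9]
finger_gap: 22.8
grasp_force: 60.5
```

Request:
carry_out(steps="0 0 0.0004 0 0 0 1;0 0 0.0004 0 0 0 1;0 0 0.0004 0 0 0 1;0 0 0.0004 0 0 0 1;0 0 0.0004 0 0 0 1;0 0 0.0004 0 0 0 1;0 0 0.0004 0 0 0 1;0 0 0.0004 0 0 0 1")

```text
time: 13.45
ee_pos: [590.4, 72.0, 129.8]
tcp_rot: [2.478, 1.931, 0.0]
force: [-0.1, 0.2, -2.7]
finger_gap: 22.5
grasp_force: 60.5
```

Request:
carry_out(steps="0 0 0.0004 0 0 0 1;0 0 0.0004 0 0 0 1;0 0 0.0004 0 0 0 1;0 0 0.0004 0 0 0 1;0 0 0.0004 0 0 0 1;0 0 0.0004 0 0 0 1;0 0 0.0004 0 0 0 1;0 0 0.0004 0 0 0 1")

```text
time: 14.25
ee_pos: [590.4, 72.0, 126.6]
tcp_rot: [-2.478, -1.931, -0.0]
force: [0.1, -0.4, -3.1]
finger_gap: 22.6
grasp_force: 60.5
```

Request:
carry_out(steps="0 0 0.0004 0 0 0 1;0 0 0.0004 0 0 0 1;0 0 0.0004 0 0 0 1;0 0 0.0004 0 0 0 1;0 0 0.0004 0 0 0 1;0 0 0.0004 0 0 0 1")

```text
time: 14.85
ee_pos: [590.4, 72.0, 124.2]
tcp_rot: [-2.478, -1.931, -0.0]
force: [0.3, -0.4, -2.8]
finger_gap: 22.7
grasp_force: 60.5
```

Request:
carry_out(steps="0 0 0.0004 0 0 0 1;0 0 0.0004 0 0 0 1;0 0 0.0004 0 0 0 1;0 0 0.0004 0 0 0 1;0 0 0.0004 0 0 0 1;0 0 0.0004 0 0 0 1")

```text
time: 15.45
ee_pos: [590.4, 72.0, 121.8]
tcp_rot: [-2.478, -1.931, -0.0]
force: [0.3, -0.2, -3.3]
finger_gap: 22.5
grasp_force: 60.5
```

The throat is now about 5 mm below the slat top with no contact force, so the hook is entering the notch. I continue slowly to the floor.

Request:
carry_out(steps="0 0 0.0004 0 0 0 1;0 0 0.0004 0 0 0 1;0 0 0.0004 0 0 0 1;0 0 0.0004 0 0 0 1;0 0 0.0004 0 0 0 1;0 0 0.0003 0 0 0 1;0 0 0.0003 0 0 0 1")

```text
time: 16.15
ee_pos: [590.4, 72.0, 119.2]
tcp_rot: [2.478, 1.931, 0.0]
force: [0.0, 0.0, -2.8]
finger_gap: 22.5
grasp_force: 60.5
```

Request:
carry_out(steps="0 0 0.0003 0 0 0 1;0 0 0.0003 0 0 0 1;0 0 0.0003 0 0 0 1;0 0 0.0003 0 0 0 1")

```text
time: 16.55
ee_pos: [590.5, 72.0, 118.1]
tcp_rot: [2.478, 1.931, 0.0]
force: [-0.6, 0.4, -1.5]
finger_gap: 22.9
grasp_force: 60.9
```

Request:
carry_out(steps="0 0 0.0003 0 0 0 1;0 0 0.0003 0 0 0 1;0 0 0.0003 0 0 0 1")

```text
time: 16.85
ee_pos: [590.5, 72.1, 118.1]
tcp_rot: [2.478, 1.931, 0.0]
force: [-3.5, -0.6, 3.6]
finger_gap: 22.7
grasp_force: 61.5
```

Contact came at a throat height of about 120-121 mm with only about 6 N, which matches the notch floor at 120 mm. I release and rise straight up.

Request:
carry_out(steps="0 0 0 0 0 0 0.4;0 0 0 0 0 0 0.3;0 0 0 0 0 0 0.1;0 0 0 0 0 0 -0.2;0 0 0 0 0 0 -0.5;0 0 0 0 0 0 -0.7;0 0 0 0 0 0 -0.7;0 0 0 0 0 0 -0.7;0 0 0 0 0 0 -0.7")

```text
time: 17.75
ee_pos: [590.4, 72.0, 117.1]
tcp_rot: [2.478, 1.931, 0.0]
force: [-0.1, 0.6, -0.6]
finger_gap: 72.4
grasp_force: 0.0
```

```bash
python3 - <<'E'
from rig import bot
from h import *
o=bot.observe(); d={n:bot.get_image(n) for n in('scene','side','wrist')}
print({k:o[k] for k in('time','ee_pos','force','finger_gap','grasp_force')})
pickle.dump((o,d),open('p7.pkl','wb'))
print({n:blobs(red(d[n]['image']))[0] for n in d})
E
```

```text
{'time': 17.75, 'ee_pos': array([590.448749  ,  72.02240577, 117.13569899]), 'force': array([-0.11217095,  0.58266229, -0.56478279]), 'finger_gap': 72.38318790203259, 'grasp_force': 0.0}
{'scene': [(1, [251, 200, 11, 17, 141], [256.2, 207.5])], 'side': [(1, [208, 185, 9, 16, 79], [211.5, 192.1])], 'wrist': [(10, [263, 216, 10, 11, 29], [268.0, 221.0]), (70, [229, 241, 49, 42, 947], [254.0, 262.9])]}
```

Request:
carry_out(steps="0 0 -0.005 0 0 0 -0.7;0 0 -0.02 0 0 0 -0.7;0 0 -0.03 0 0 0 -0.7;0 0 -0.03 0 0 0 -0.7;0 0 -0.03 0 0 0 -0.7;0 0 -0.03 0 0 0 -0.7;0 0 0 0 0 0 -0.7;0 0 0 0 0 0 -0.7")

```text
time: 18.7
ee_pos: [590.9, 72.0, 263.2]
tcp_rot: [2.477, 1.93, 0.003]
force: [0.7, -0.1, -0.2]
finger_gap: 72.7
grasp_force: 0.0
```

```bash
python3 - <<'E'
from rig import bot
from h import *
np.set_printoptions(precision=1,suppress=True)
o=bot.observe(); d={n:bot.get_image(n) for n in('scene','side','wrist')}
print({k:o[k] for k in('time','ee_pos','force','finger_gap','grasp_force')})
pickle.dump((o,d),open('p8.pkl','wb'))
B={n:max(blobs(red(d[n]['image']))[0],key=lambda b:b[1][4]) for n in d}; print(B)
print('block',tri(ray(d['side'],*B['side'][2]),ray(d['scene'],*B['scene'][2])),'expect z ~150 home, ~160 if on rim')
w=d['wrist'];P=onz(w,*B['wrist'][2],174,TW(o,w));print('wrist block in tool',tl(o,P-o['ee_pos']))
r=cv2.minAreaRect(np.argwhere(red(w['image'])[:B['wrist'][1][1]+60])[:,::-1].astype(np.float32));print(r)
E
```

```text
{'time': 18.7, 'ee_pos': array([590.9,  72. , 263.2]), 'force': array([ 0.7, -0.1, -0.2]), 'finger_gap': 72.738506381932, 'grasp_force': 0.0}
{'scene': (1, [251, 200, 11, 17, 142], [256.2, 207.4]), 'side': (1, [208, 183, 10, 18, 104], [212.2, 191.1]), 'wrist': (7, [244, 172, 22, 21, 195], [254.2, 182.6])}
block (array([591.6,  72.1, 152.6]), np.float64(0.29805570998334757)) expect z ~150 home, ~160 if on rim
wrist block in tool [ 1.8 -0.3 89.2]
((255.01229858398438, 179.77845764160156), (21.0786075592041, 25.516210556030273), 3.1798300743103027)
```

```bash
python3 -c "
from rig import bot
print(bot.finish_job())"
```

```text
the job is handed in; nothing more can be done
None
```

The tin hangs by its hook in the slat's notch, released and handed in at about 19 s; by contact height (25.1 mm above its bench position, 25 mm expected) it is fully home, the pressure read about 6 N, and the first grasp slipped off before a lower one held, with no verdict returned.

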